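File the loose lure case into the packed rack

ROBOT

A 6-joint arm with a two-finger parallel gripper is mounted at the origin on the work surface. World frame = base frame: x ahead of the robot, y to its left, z up, the work surface at z = 0. Lengths are in m, angles in rad, forces in N, time in s.
With the tool pointing down it reaches from about 0.35 to 0.85 m from the base axis. Payload 8.1 kg.
Tool frame: the origin (TCP) lies midway between the tips of the shut fingers; the grasp point (between the pads) lies 19 mm behind it (tcp_to_grasp is the distance from the TCP to the grasp point, in m); z points along the fingers, y is the line along which they close (so a half turn about z gives the same grasp; the last joint's range is limited). The gripper opens to 93 mm and grips with 3 to 60 N. Pads are 15 mm wide; open, the fingers measure 128 mm over their backs; the gripper's body (75 mm by 188 mm) begins 65 mm behind the grasp point.
Start: joints at [-1.299, 0.13, 1.488, -0, 1.523, -0.085], TCP at [0.21, -0.562, 0.219] pointing down, gripper open.
Joint ranges: [-2.96, 2.96], [-0.89, 2.26], [0.02, 2.5], [-1.34, 4.48], [0, 2.73], [-2.66, 2.66]. Speed limits (rad/s): [2.39, 2.39, 2.79, 3.14, 3.14, 3.14].

INTERFACE

Orientations are given as a 3x3 rotation matrix whose columns are the frame's x, y, z axes.
In Python, from rig import * gives the robot as it stands.
- The arm moves only by the tool play_rows, never from a script. Its argument "series" is a list of rows, each a list of 7 numbers: the closure in counts, from 0 (fully open) to 255 (shut), then the shift along the tool's x, y, z in units of 40 mm (1.0 is 40 mm), then the turn, a rotation vector about the tool's x, y, z in units of 6 degrees (1.0 is 6 degrees). A call has 1 to 12 rows; each row shifts and turns the commanded pose from where the row before left it, along the tool's axes as they then stand; what a row does not reach is not made up. A row lasts 1/12 s, in which the tool goes at most 41.7 mm and 7.16 degrees, less where a joint would pass 70% of its speed; a pose out of reach is approached as far as the arm can. A call is refused whole if a number of a shift passes 1 or a number of a turn 1, either way. A call with a gripper value outside its range is refused whole. The fingers move at their own pace and stop on an object; "newtons" is the grip in N (left out, the last holds). Time passes only in rows, so rows that do not move let the fingers close. It gives the time, the measured TCP pose, the force, the opening and the grip force at its end, in the units of the state.
- state(): the state, without advancing time (a new reading comes with each control period).
- capture(name): name is "scene" or "top" or "wrist"; returns the picture (420x560x3 uint8, red, green, blue); there is no depth.
- camera_params(name): a dict with "intrinsics" (3x3 intrinsics, pixels), "R" (3x3) and "t" (3): a world point X has camera coordinates R X + t; the wrist camera has in their place "mount" (4x4, takes a point from camera to tool coordinates, whose origin is the TCP and whose axes are the flange's). Camera axes: x right, y down, z forward; pixel columns grow to the right and rows downward; lengths in m; the calibration is good to about 2 mm. A picture is of the moment at which its call begins: read the wrist's pose just before it. camera_params takes no time and is no camera call.
- finish_job(): hands the job in; it is judged then, once.
The state is a dict: "t": time; "joint_pos": joint angles; "qvel": joint speeds; "tau": joint torques, N m; "tool_pos": TCP position; "tool_rot": TCP orientation; "contact_force": force on the tool from outside, world axes, zero at the start; "torque": the same for the moment, N m; "finger_gap": finger opening in m; "grip_force": force on a finger pad.
Only numpy, scipy, OpenCV 4.12 (cv2) and the standard library are available. Lean on these libraries where they do the work, as an engineer would, in place of code of your own. Each camera call takes 0.05 s, during which the arm holds its last target. There are 200 camera calls.

TASK

A tall lure case has been left out on the shelf: file it in the rack right beside the other tall case. Work it into the row gently, easing the standing cases apart without forcing or tipping any of them, and press it gently home until you feel it bear on the stop at the back, standing upright on the base. Leave all the cases standing in the rack and the rest of the tackle undisturbed.

Things in the scene. Friction and masses are not known exactly. Their poses are not given: they have to be found in the camera images.
- case_loose: tall grey plastic lure case left out of the rack, standing on edge on the shelf: 110 mm long (its x), 24 thick (y), 94 tall (z), 0.12 to 0.24 kg; origin at the centre of its underside, z up. Both ends alike, each a full half-round of 12 mm radius seen from above; two latches 2 mm high on top at x = -30 and +30 mm. Smooth: slides easily on rack and cases
- case_tall: the other tall case, exactly like case_loose (110 x 24 x 94 mm, same origin and axes), standing in the rack among the shorter ones as second, third or fourth of the row
- case_1: a short lure case standing loose in the rack: 110 mm long (x), 24 thick (y), 76 tall (z), rounded like the tall ones, 0.11 to 0.23 kg; origin at the centre of its underside. Smooth; it tips if pushed high up
- case_2: a short lure case standing loose in the rack: 110 mm long (x), 24 thick (y), 76 tall (z), rounded like the tall ones, 0.11 to 0.23 kg; origin at the centre of its underside. Smooth; it tips if pushed high up
- case_3: a short lure case standing loose in the rack: 110 mm long (x), 24 thick (y), 76 tall (z), rounded like the tall ones, 0.11 to 0.23 kg; origin at the centre of its underside. Smooth; it tips if pushed high up
- case_4: a short lure case standing loose in the rack: 110 mm long (x), 24 thick (y), 76 tall (z), rounded like the tall ones, 0.11 to 0.23 kg; origin at the centre of its underside. Smooth; it tips if pushed high up
- rack: low wooden rack, screwed down, open at front and top, holding the cases side by side like books. Origin on the shelf top; x from the open front to the back, y to the left along the row. Base board 10 mm thick, x = -95 to +70 mm, full width; its first 30 mm is an empty lip before the row. No case or gripper should bear on it with over about 18 N, nor on a standing case with over about 15 N
- back_board: the rack's firm back board with its rubber-faced stop batten (top 56 mm above the base), clamped on wing nuts; origin on the base in mid-row, x = +60, z = +10 mm of the rack, axes as the rack. The batten's face, which the cases stop against, is set 0 to 6 mm in front of the origin (not reported: feel for it). A case is home when it bears on it with 5 to 10 N; then its centre is 55 to 61 mm before the origin
- rack_left (a point): front foot of the left end board's inner face (x = -50, y = +73.5, z = +10 mm of the rack). End boards: rigid, 62 mm high above the base, 10 mm thick, running from here to the back. Inside width 147 mm = six cases and 3 mm to spare. The five cases start with their near ends at x = -58 to -65 mm of the rack
- rack_right (a point): the same on the right end board (y = -73.5 mm). At the start two cases stand close together at each end and one in the middle, with a gap of about 7 to 13 mm on each side of it: too narrow until its neighbours are shifted aside. A row shut up against an end board does not give way
- spoon_lure: bystander, leave alone: silver spoon lure lying flat, about 85 x 22 x 5 mm, origin under its middle
- ice_rod: bystander, leave alone: cork-handled ice rod lying along the far side, 560 mm long with a small reel, up to 36 mm high, origin under its middle
- sinker: bystander, leave alone: round grey stone sinker, 46 mm across, 46 mm high, origin at the centre of its underside
- squid_jig: bystander, leave alone: blue squid jig lying flat, about 90 x 40 x 21 mm, origin under its middle
- line_spool: bystander, leave alone: spool of line lying flat, 68 mm across, 30 mm high, origin at the centre of its underside
- swivel_jar: bystander, leave alone: small glass jar with a metal cap, 60 mm across, 75 mm high, origin at the centre of its underside
- organiser: bystander, fixed: plastic parts organiser with six drawers, 150 mm deep, 220 mm wide, 170 mm high, origin at the centre of its underside

How it is judged:
By the outcome, as a careful person would: the job done as asked, in the order asked, and still so for the second after the job is handed in, with the robot touching nothing.
It also fails if it takes over 72 s, if anything falls off the work surface, if the arm or the gripper's body presses on something with over 40 N, if the wrist force passes 120 N, or if a joint passes its speed limit or range.

## Working session

There is one attempt and no reset: what is moved stays moved. The work goes in short steps, Python scripts to look and compute and a tool call to move; the robot and the scene stay as the last step left them, time stands still between calls to the robot, and variables do not carry over. Pictures are saved under pics/ and viewed, at most 10 in all, crops included, and the job is handed in when it is done.

Besides the shell and the picture viewer there is one more tool, called after "Request:" as a command line: name --pt "numbers of a row" for each row, then --argument value for the rest. play_rows: Moves the arm, as the interface text tells. Its arguments: {"type":"object","properties":{"series":{"type":"array"},"newtons":{"type":"number"}},"required":["series"]}

```bash
mkdir -p pics; ls; python3 - <<'E'
from rig import *
import cv2
for n in ("scene","top"):
    cv2.imwrite(f"pics/{n}0.png",cv2.cvtColor(capture(n),cv2.COLOR_RGB2BGR))
    p=camera_params(n);print(n,p["intrinsics"],p["R"],p["t"])
print(camera_params("wrist"));print(state())
E
```

```text
pics
scene [[469.48208979   0.         279.71315205]
 [  0.         469.48208979 207.70535532]
 [  0.           0.           1.        ]] [[ 0.79157696  0.61081883 -0.01750059]
 [ 0.44408201 -0.5946991  -0.67016726]
 [-0.41975837  0.52271726 -0.74200376]] [-0.45730314 -0.22516846  1.74031339]
top [[486.43261246   0.         272.6762602 ]
 [  0.         486.43261246 204.90967803]
 [  0.           0.           1.        ]] [[-0.00575536 -0.9996222  -0.0268763 ]
 [-0.99389519  0.00867953 -0.1099864 ]
 [ 0.11017812  0.02607921 -0.99356965]] [0.01351476 0.55520842 1.27412553]
{'intrinsics': array([[311.53207102,   0.        , 282.30062935],
       [  0.        , 311.53207102, 211.79593046],
       [  0.        ,   0.        ,   1.        ]]), 'mount': array([[-1.13063703e-03, -9.62868186e-01, -2.69969586e-01,
         7.51477077e-02],
       [ 9.99999280e-01, -1.19723825e-03,  8.20329425e-05,
        -1.14609127e-03],
       [-4.02204825e-04, -2.69969299e-01,  9.62868847e-01,
        -1.65453462e-01],
       [ 0.00000000e+00,  0.00000000e+00,  0.00000000e+00,
         1.00000000e+00]])}
{'t': 0.1, 'joint_pos': array([-1.29941783e+00,  1.31114543e-01,  1.48915431e+00,  1.44027259e-05,
        1.52299639e+00, -8.54086316e-02]), 'qvel': array([-0.00074031,  0.00099782, -0.00291797,  0.00143815, -0.00070663,
       -0.00095286]), 'tau': array([ 7.63477601e-04, -5.61340642e+01, -4.93097770e+01,  7.70876370e-02,
        2.91351427e-02, -6.93557536e-05]), 'tool_pos': array([ 0.20944382, -0.56171518,  0.21768391]), 'tool_rot': array([[ 9.37024082e-01,  3.49264485e-01, -4.34493916e-04],
       [ 3.49264720e-01, -9.37022703e-01,  1.61523217e-03],
       [ 1.57012568e-04, -1.66526484e-03, -9.99998601e-01]]), 'contact_force': array([-0.07310543, -0.42335966,  0.929627  ]), 'torque': array([-0.02962857,  0.02987252,  0.01125986]), 'grip_force': 0.0, 'finger_gap': 0.09303362129953857}
```

View pics/top0.png

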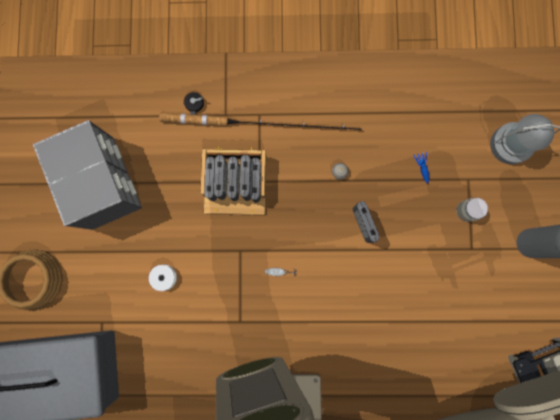

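View pics/scene0.png

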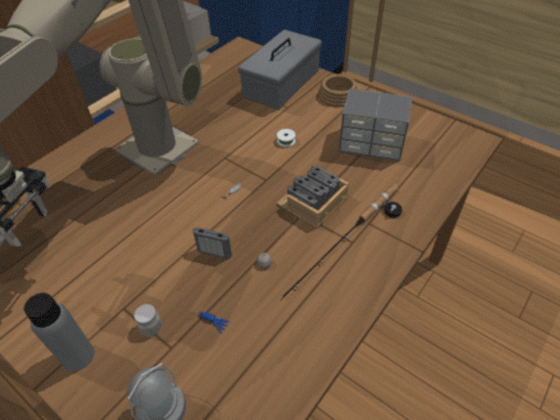

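The top view shows the rack at about (234,182), open toward the robot, with five cases, and the loose case at (366,222). The spoon is at (278,272), the sinker at (341,171) and the rod behind the rack. I'll enlarge the rack and the loose case.

```bash
cat > h.py <<'E'
from rig import *
import cv2, numpy as np
from scipy.spatial.transform import Rotation as Ro
def pix2w(n,u,v,z,st=None):
    p=camera_params(n);d=np.linalg.solve(p["intrinsics"],[u,v,1.])
    if n=="wrist":
        M=p["mount"];R=st["tool_rot"]@M[:3,:3];c=st["tool_pos"]+st["tool_rot"]@M[:3,3]
        d=R@d
    else:
        c=-p["R"].T@p["t"];d=p["R"].T@d
    return c+d*(z-c[2])/d[2]
def w2pix(n,X,st=None):
    p=camera_params(n);X=np.atleast_2d(X)
    if n=="wrist":
        M=p["mount"];R=st["tool_rot"]@M[:3,:3];c=st["tool_pos"]+st["tool_rot"]@M[:3,3]
        Y=(X-c)@R
    else: Y=X@p["R"].T+p["t"]
    q=Y@p["intrinsics"].T;return q[:,:2]/q[:,2:]
def goto(x,y,z,yaw,st=None):
    "tool x at yaw (deg), pointing down: shift (units) in tool axes and turn about tool z (units)"
    st=st or state();R=st["tool_rot"]
    T=Ro.from_euler("z",yaw,degrees=True).as_matrix()@np.diag([1.,-1,-1])
    print("shift",(R.T@(np.array([x,y,z])-st["tool_pos"])/.04).round(3),"turn",(np.degrees(Ro.from_matrix(R.T@T).as_rotvec())/6).round(3))
def shot(n,f,box=None,k=1):
    st=state();im=cv2.cvtColor(capture(n),cv2.COLOR_RGB2BGR)
    if box: im=im[box[1]:box[3],box[0]:box[2]]
    cv2.imwrite(f,cv2.resize(im,None,fx=k,fy=k,interpolation=cv2.INTER_CUBIC));return st
E
python3 - <<'E'
from h import *
im=cv2.imread("pics/top0.png")[140:250,190:390]
cv2.imwrite("pics/top0c.png",cv2.resize(im,None,fx=4,fy=4,interpolation=cv2.INTER_CUBIC))
E
```

```text
(no output)
```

View pics/top0c.png

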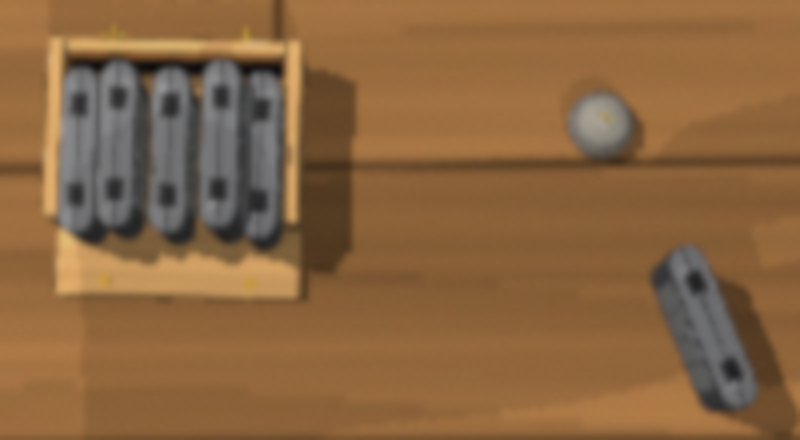

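```bash
python3 - <<'E'
from h import *
P=lambda u,v,z:pix2w("top",189.6+u/4,139.6+v/4,z)
a,b=P(697,281,.096),P(732,370,.096);print("loose",(a+b)/2,np.linalg.norm(a-b),np.degrees(np.arctan2(*(a-b)[1::-1])))
for z in(.086,.104):
  for p,q in [((79,104),(76,194)),((118,97),(115,188)),((170,105),(168,195)),((221,97),(218,189)),((262,108),(257,201))]:
    a,b=P(*p,z),P(*q,z);print(z,((a+b)/2).round(4),np.linalg.norm(a-b).round(4),np.degrees(np.arctan2(*(a-b)[1::-1])).round(1))
print("rack front base corners",P(58,295,.01),P(301,298,.01),"end tops",P(50,213,.072),P(292,221,.072),P(55,40,.072),P(294,42,.072))
print("sinker",P(600,125,.03))
goto(.50,-.24,.22,0)
E
```

```text
loose [ 0.50521867 -0.23330714  0.096     ] 0.0600722973312467 19.903304294003913
0.086 [0.6239 0.1729 0.086 ] 0.0591 -1.4
0.086 [0.6279 0.1476 0.086 ] 0.0598 -1.5
0.086 [0.6227 0.1134 0.086 ] 0.059 -1.1
0.086 [0.6269 0.0807 0.086 ] 0.0604 -1.8
0.086 [0.6191 0.0547 0.086 ] 0.0609 -3.1
0.104 [0.6208 0.1701 0.104 ] 0.0583 -1.4
0.104 [0.6248 0.1451 0.104 ] 0.0589 -1.5
0.104 [0.6196 0.1114 0.104 ] 0.0582 -1.1
0.104 [0.6238 0.0791 0.104 ] 0.0595 -1.8
0.104 [0.6161 0.0536 0.104 ] 0.0601 -3.1
rack front base corners [0.53604559 0.19751073 0.01      ] [0.53262446 0.03148949 0.01      ] end tops [0.58406351 0.19284031 0.072     ] [0.57731761 0.03451744 0.072     ] [0.69927953 0.19070904 0.072     ] [0.69606482 0.03278759 0.072     ]
sinker [ 0.64616357 -0.17144905  0.03      ]
shift [ 9.616 -4.999 -0.048] turn [-1.600e-02  1.000e-03  3.407e+00]
```

```bash
python3 - <<'E'
from h import *
goto(.50,-.235,.22,20)
E
```

```text
shift [ 9.659 -5.117 -0.048] turn [-0.016 -0.001  0.074]
```

Request:
play_rows --pt "0 0.8 -0.425 0 0 0 0" --pt "0 0.8 -0.425 0 0 0 0" --pt "0 0.8 -0.425 0 0 0 0" --pt "0 0.8 -0.425 0 0 0 0" --pt "0 0.8 -0.425 0 0 0 0" --pt "0 0.8 -0.425 0 0 0 0" --pt "0 0.8 -0.425 0 0 0 0" --pt "0 0.8 -0.425 0 0 0 0" --pt "0 0.8 -0.425 0 0 0 0" --pt "0 0.8 -0.425 0 0 0 0" --pt "0 0.8 -0.425 0 0 0 0" --pt "0 0.8 -0.425 0 0 0 0"

```text
t: 1.1
tool_pos: [0.4988, -0.2352, 0.2183]
tool_rot: [[0.937, 0.349, -0.001], [0.349, -0.937, 0.0], [-0.0, -0.0, -1.0]]
contact_force: [0.5, -0.7, 0.7]
finger_gap: 0.0933
grip_force: 0.0
```

Request:
play_rows --pt "0 0 0 0 0 0 0" --pt "0 0 0 0 0 0 0"

```text
t: 1.27
tool_pos: [0.4988, -0.2352, 0.218]
tool_rot: [[0.936, 0.353, -0.001], [0.353, -0.936, 0.001], [-0.001, -0.001, -1.0]]
contact_force: [0.0, 0.5, -0.1]
finger_gap: 0.0928
grip_force: 0.0
```

```bash
python3 - <<'E'
from h import *
import pickle
st=shot("wrist","pics/w1.png");pickle.dump(st,open("w1.pkl","wb"));print(st["tool_pos"],st["t"])
goto(.58,.11,.23,-1.2)
E
```

```text
[ 0.49882361 -0.23520669  0.21802494] 1.2667
shift [ 4.958 -7.39  -0.298] turn [-3.000e-03  1.000e-02  3.626e+00]
```

View pics/w1.png

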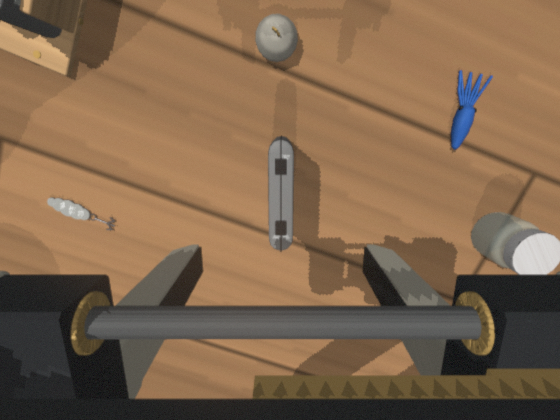

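The loose case shows its latches at (281,166) and (280,228), with top ends at rows 137 and 249. Both finger paths beside it are clear. Next is the rack.

Request:
play_rows --pt "0 0.496 -0.739 -0.03 0 0 0" --pt "0 0.496 -0.739 -0.03 0 0 0" --pt "0 0.496 -0.739 -0.03 0 0 0" --pt "0 0.496 -0.739 -0.03 0 0 0" --pt "0 0.496 -0.739 -0.03 0 0 0" --pt "0 0.496 -0.739 -0.03 0 0 0" --pt "0 0.496 -0.739 -0.03 0 0 0" --pt "0 0.496 -0.739 -0.03 0 0 0" --pt "0 0.496 -0.739 -0.03 0 0 0" --pt "0 0.496 -0.739 -0.03 0 0 0" --pt "0 0 0 0 0 0 0.9" --pt "0 0 0 0 0 0 0.9"

```text
t: 2.32
tool_pos: [0.5809, 0.1097, 0.2303]
tool_rot: [[0.986, 0.165, -0.001], [0.165, -0.986, -0.0], [-0.001, 0.0, -1.0]]
contact_force: [-0.9, 0.3, -0.2]
finger_gap: 0.0932
grip_force: 0.0
```

Request:
play_rows --pt "0 0 0 0 0 0 0.9" --pt "0 0 0 0 0 0 0.9" --pt "0 0 0 0 0 0 0" --pt "0 0 0 0 0 0 0" --pt "0 0 0 0 0 0 0"

```text
t: 2.73
tool_pos: [0.5808, 0.1083, 0.2305]
tool_rot: [[1.0, -0.018, -0.0], [-0.018, -1.0, -0.0], [-0.0, 0.0, -1.0]]
contact_force: [-0.9, -0.5, -0.6]
finger_gap: 0.0933
grip_force: 0.0
```

```bash
python3 - <<'E'
from h import *
import pickle
st=shot("wrist","pics/w2.png",(130,20,450,260),2.5);pickle.dump(st,open("w2.pkl","wb"));print(st["tool_pos"],st["t"])
s1=pickle.load(open("w1.pkl","rb"))
a,b=[pix2w("wrist",u,v,.096,s1) for u,v in((281,166),(280,228))]
print("loose",(a+b)/2,np.linalg.norm(a-b),np.degrees(np.arctan2(*(a-b)[1::-1])))
E
```

```text
[0.58082534 0.1082551  0.2305273 ] 2.7333
loose [ 0.50506458 -0.22971873  0.096     ] 0.060157880651275294 19.600692608048238
```

View pics/w2.png

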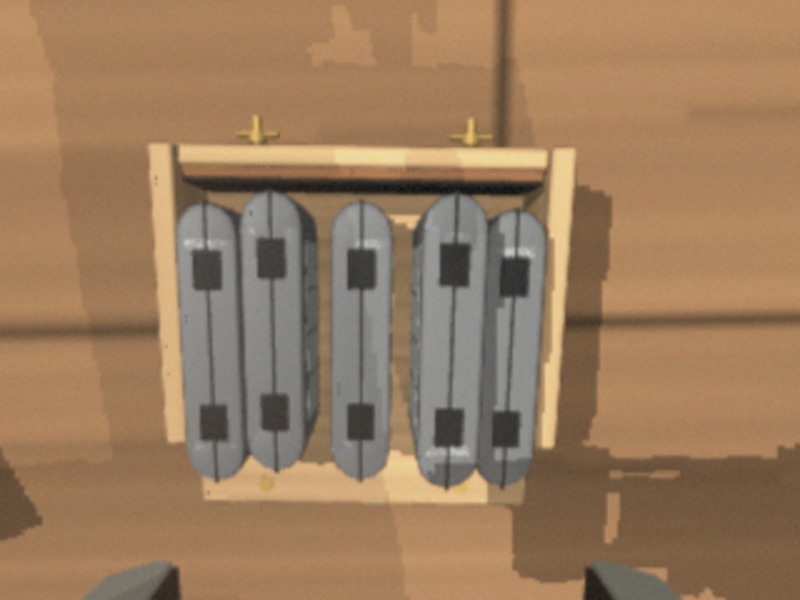

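The fourth case from the left, at (452,345), is wider in view, so it is the tall one. The loose case goes in the gap between the middle case (361,345) and the tall one. All the cases sit forward of the stop.

```bash
python3 - <<'E'
from h import *
import pickle
st=pickle.load(open("w2.pkl","rb"))
P=lambda p,z:pix2w("wrist",129.8+p[0]/2.5,19.8+p[1]/2.5,z,st)
# rack: front base corners, end board front tops inner, back
fl,fr=P((204,499),.01),P((523,502),.01)
print("front",fl,fr,np.linalg.norm(fl-fr))
L1,L2,R1,R2=P((184,441),.072),P((180,190),.072),P((541,446),.072),P((549,190),.072)
print("ends",L1,L2,R1,R2)
y=(fl-fr);yaw=np.arctan2(-y[0],y[1]);print("yaw",np.degrees(yaw))
ex=np.array([np.cos(yaw),np.sin(yaw),0]);ey=np.array([-ex[1],ex[0],0])
o=(fl+fr)/2+.095*ex;print("origin",o)
for i,(p,q) in enumerate([((207,270),(213,422)),((271,258),(275,412)),((362,269),(361,422)),((455,264),(449,427)),((515,277),(506,428))]):
  z=.106 if i==3 else .088
  a,b=P(p,z),P(q,z);c=(a+b)/2
  print(i+1,c.round(4),"rack",((c-o)@ex).round(4),((c-o)@ey).round(4),"len",np.linalg.norm(a-b).round(4),"yaw",np.degrees(np.arctan2(*(a-b)[1::-1])).round(2))
E
```

```text
front [0.53895235 0.20196351 0.01      ] [0.53404098 0.03663768 0.01      ] 0.1653987725057697
ends [0.58365226 0.19330997 0.072     ] [0.68406771 0.18602914 0.072     ] [0.57845398 0.04117499 0.072     ] [0.68124525 0.04171973 0.072     ]
yaw -1.7015990748748004
origin [0.63145477 0.11647965 0.01      ]
1 [0.6243 0.1756 0.088 ] rack -0.0089 0.0589 len 0.059 yaw -2.24
2 [0.628  0.1507 0.088 ] rack -0.0044 0.0341 len 0.0594 yaw -1.77
3 [0.6233 0.1163 0.088 ] rack -0.0081 -0.0005 len 0.0594 yaw -1.89
4 [0.6244 0.0824 0.106 ] rack -0.006 -0.0343 len 0.0596 yaw -1.85
5 [0.6194 0.0578 0.088 ] rack -0.0103 -0.059 len 0.0589 yaw -2.0
```

```bash
python3 - <<'E'
from h import *
goto(.4711,-.2436,.13,19.7)
E
```

```text
shift [-2.579  8.852  2.517] turn [ 1.000e-03  0.000e+00 -3.462e+00]
```

Request:
play_rows --pt "0 -0.2345 0.805 0.229 0 0 0" --pt "0 -0.2345 0.805 0.229 0 0 0" --pt "0 -0.2345 0.805 0.229 0 0 0" --pt "0 -0.2345 0.805 0.229 0 0 0" --pt "0 -0.2345 0.805 0.229 0 0 0" --pt "0 -0.2345 0.805 0.229 0 0 0" --pt "0 -0.2345 0.805 0.229 0 0 0" --pt "0 -0.2345 0.805 0.229 0 0 0" --pt "0 -0.2345 0.805 0.229 0 0 0" --pt "0 -0.2345 0.805 0.229 0 0 0" --pt "0 -0.2345 0.805 0.229 0 0 0" --pt "0 0 0 0 0 0 -0.87"

```text
t: 3.78
tool_pos: [0.4675, -0.2474, 0.128]
tool_rot: [[0.998, 0.067, -0.003], [0.067, -0.998, -0.001], [-0.003, 0.001, -1.0]]
contact_force: [0.0, 0.0, -0.3]
finger_gap: 0.0927
grip_force: 0.0
```

Request:
play_rows --pt "0 0 0 0 0 0 -0.87" --pt "0 0 0 0 0 0 -0.87" --pt "0 0 0 0 0 0 -0.86" --pt "0 0 0 0 0 0 0" --pt "0 0 0 0 0 0 0"

```text
t: 4.2
tool_pos: [0.4704, -0.2429, 0.1299]
tool_rot: [[0.942, 0.335, 0.0], [0.335, -0.942, -0.0], [0.0, 0.0, -1.0]]
contact_force: [0.0, -0.2, -0.5]
finger_gap: 0.093
grip_force: 0.0
```

```bash
python3 - <<'E'
from h import *
goto(.4711,-.2436,.025,19.7)
st=state()
# close measure from top: darkest latch blobs in the wrist picture near prediction
a=np.array([.505,-.2315,.096]);e=np.array([np.cos(.3438),np.sin(.3438),0])
print(w2pix("wrist",[a+.03*e,a-.03*e,a+.055*e],st))
shot("wrist","pics/w3.png",(180,60,380,260),3)
E
```

```text
shift [0.011 0.022 2.624] turn [ 0.001 -0.    -0.025]
[[285.2408274  138.93153836]
 [285.3410518  230.01744158]
 [285.19396013  96.33764283]]
```

View pics/w3.png

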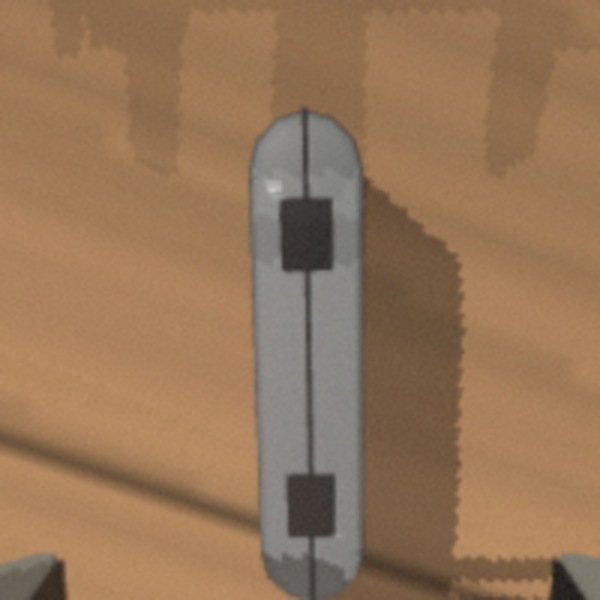

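The loose case's latches are at full-image (282,138) and (284,228), within 2 mm of the prediction. I'll descend and grip near its near end.

Request:
play_rows --pt "0 0.01 -0.03 0.65 0 0 -0.2" --pt "0 0 0 0.65 0 0 0" --pt "0 0 0 0.65 0 0 0" --pt "0 0 0 0.65 0 0 0" --pt "130 0 0 0 0 0 0" --pt "200 0 0 0 0 0 0" --pt "255 0 0 0 0 0 0" --pt "255 0 0 0 0 0 0" --pt "255 0 0 0 0 0 0" --pt "255 0 0 0 0 0 0" --pt "255 0 0 0 0 0 0" --pt "255 0 0 0 0 0 0" --newtons 40

```text
t: 5.25
tool_pos: [0.4708, -0.2416, 0.0265]
tool_rot: [[0.934, 0.356, 0.001], [0.356, -0.934, -0.0], [0.001, 0.001, -1.0]]
contact_force: [-0.2, -0.2, -0.7]
finger_gap: 0.0443
grip_force: 0.0
```

Request:
play_rows --pt "255 0 0 0 0 0 0" --pt "255 0 0 0 0 0 0" --pt "255 0 0 0 0 0 0" --pt "255 0 0 0 0 0 0" --pt "255 0 0 0 0 0 0"

```text
t: 5.67
tool_pos: [0.4704, -0.2415, 0.0259]
tool_rot: [[0.934, 0.356, -0.0], [0.356, -0.934, -0.0], [-0.0, 0.0, -1.0]]
contact_force: [-0.5, -0.9, 0.4]
finger_gap: 0.024
grip_force: 40.0
```

Request:
play_rows --pt "255 0 0 -0.3 0 0 0" --pt "255 0 0 -0.7 0 0 0" --pt "255 0 0 -0.7 0 0 0" --pt "255 0 0 0 0 0 0"

```text
t: 6.0
tool_pos: [0.4736, -0.2434, 0.1005]
tool_rot: [[0.934, 0.356, 0.007], [0.356, -0.934, -0.005], [0.005, 0.007, -1.0]]
contact_force: [2.0, -0.9, 0.4]
finger_gap: 0.0241
grip_force: 40.0
```

```bash
python3 - <<'E'
from h import *
st=shot("wrist","pics/w4.png",(160,40,400,280),2.5)
print(st["tool_pos"],st["contact_force"],st["torque"],st["finger_gap"],st["grip_force"])
yaw=np.radians(-1.9);ex=np.array([np.cos(yaw),np.sin(yaw),0]);ey=np.array([-ex[1],ex[0],0])
o=np.array([.63145,.11648,0])
p=o+(-.118-.036-.012)*ex-.017*ey;print(p)
goto(p[0],p[1],.09,-1.9)
E
```

```text
[ 0.4736482  -0.24338823  0.10054878] [ 2.03214987 -0.8943927   0.41811191] [-0.04776312  0.03698494 -0.02799702] 0.024077940845762244 39.99794002622366
[0.46497763 0.10499311 0.        ]
shift [ 2.912 -8.2    0.172] turn [ 0.045 -0.05   3.794]
```

View pics/w4.png

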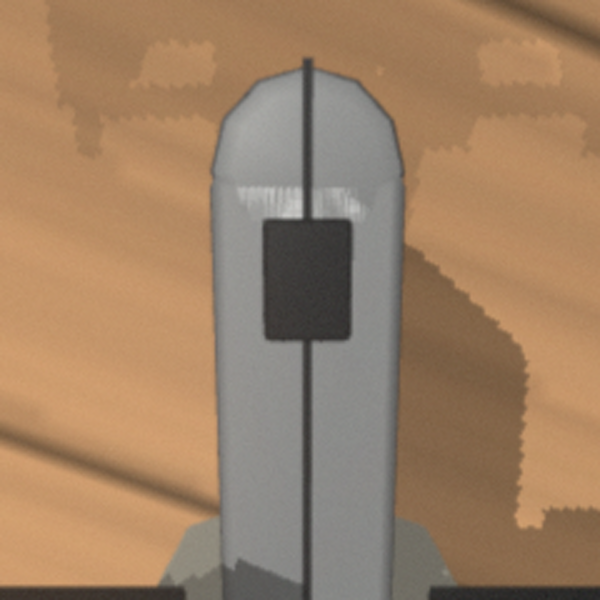

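The case is held straight in the fingers: front latch at full-image (283,152), tip at row 63. I'll solve for its place in the tool, then carry it.

```bash
python3 - <<'E'
from h import *
st=state()
for (u,v) in ((307,280),(308,63)):
    for dz in (.070,.066):
        X=pix2w("wrist",159.8+u/2.5,39.8+v/2.5,st["tool_pos"][2]+dz,st);print(dz,(st["tool_rot"].T@(X-st["tool_pos"])).round(4))
E
```

```text
0.07 [ 0.0672 -0.001  -0.0697]
0.066 [ 0.0668 -0.001  -0.0657]
0.07 [ 0.0913 -0.0009 -0.0696]
0.066 [ 0.092  -0.0009 -0.0656]
```

Request:
play_rows --pt "255 0.29 -0.82 0.01 0 0 0" --pt "255 0.29 -0.82 0.01 0 0 0" --pt "255 0.29 -0.82 0.01 0 0 0" --pt "255 0.29 -0.82 0.01 0 0 0" --pt "255 0.29 -0.82 0.01 0 0 0" --pt "255 0.29 -0.82 0.01 0 0 0" --pt "255 0.29 -0.82 0.01 0 0 0" --pt "255 0.29 -0.82 0.01 0 0 0" --pt "255 0.29 -0.82 0.01 0 0 0" --pt "255 0.29 -0.82 0.01 0 0 0" --pt "255 0 0 0 0 0 0.95" --pt "255 0 0 0 0 0 0.95"

```text
t: 7.05
tool_pos: [0.4607, 0.1085, 0.0889]
tool_rot: [[0.986, 0.164, -0.002], [0.164, -0.986, 0.0], [-0.002, -0.0, -1.0]]
contact_force: [-0.2, -0.2, -0.9]
finger_gap: 0.024
grip_force: 40.0
```

Request:
play_rows --pt "255 0 0 0 0 0 0.95" --pt "255 0 0 0 0 0 0.95" --pt "255 0 0 0 0 0 0" --pt "255 0 0 0 0 0 0" --pt "255 0 0 0 0 0 0"

```text
t: 7.47
tool_pos: [0.4616, 0.1063, 0.0894]
tool_rot: [[1.0, -0.031, -0.001], [-0.031, -1.0, -0.0], [-0.001, 0.0, -1.0]]
contact_force: [0.2, 0.6, -2.0]
finger_gap: 0.0238
grip_force: 40.0
```

```bash
cat >> h.py <<'E'
YAW=np.radians(-1.9);ex=np.array([np.cos(YAW),np.sin(YAW),0]);ey=np.array([-ex[1],ex[0],0]);O=np.array([.63145,.11648,0])
def rk(xr,yr,z,st=None):
    st=st or state();p=O+xr*ex+yr*ey;c=st["tool_pos"]-O
    print("t",st["t"],"tool in rack mm",(1e3*c@ex).round(1),(1e3*c@ey).round(1),(1e3*c[2]).round(1),"F",(st["contact_force"]@ex).round(2),(st["contact_force"]@ey).round(2),st["contact_force"][2].round(2))
    goto(p[0],p[1],z,-1.9,st)
E
python3 - <<'E'
from h import *
rk(-.166,-.017,.09)
E
```

```text
t 7.4667 tool in rack mm -169.4 -15.8 89.4 F 0.15 0.61 -2.01
shift [ 0.085  0.03  -0.015] turn [0.001 0.009 0.025]
```

Request:
play_rows --pt "255 0 0.04 0.45 0 0 0" --pt "255 0 0 0.45 0 0 0" --pt "255 0 0 0.3 0 0 0" --pt "255 0 0 0.05 0 0 0" --pt "255 0 0 0.03 0 0 0" --pt "255 0 0 0.0 0 0 0" --pt "255 0 0 0 0 0 0"

```text
t: 8.05
tool_pos: [0.4628, 0.1048, 0.0397]
tool_rot: [[0.999, -0.033, 0.001], [-0.033, -0.999, 0.0], [0.001, -0.0, -1.0]]
contact_force: [-0.2, 0.3, -2.1]
finger_gap: 0.024
grip_force: 40.0
```

```bash
python3 - <<'E'
from h import *
rk(-.16,-.0175,.0365)
shot("wrist","pics/w5.png",(150,20,420,240),2.5)
E
```

```text
t 8.05 tool in rack mm -168.2 -17.2 39.7 F -0.17 0.29 -2.05
shift [0.204 0.007 0.08 ] turn [-0.003 -0.014 -0.001]
```

View pics/w5.png

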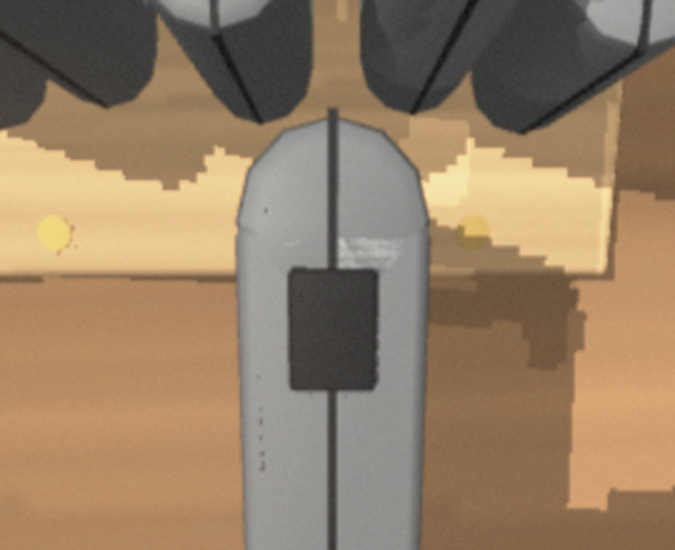

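The loose nose (333,110) points at the gap between the middle case's foot (260,122) and the tall case's foot (413,112), within 1 mm of centre.

Request:
play_rows --pt "255 0.05 0.015 0.04 0 0 0" --pt "255 0.05 0 0.03 0 0 0" --pt "255 0.05 0 0.01 0 0 0" --pt "255 0.05 0 0 0 0 0" --pt "255 0 0 0 0 0 0" --pt "255 0 0 0 0 0 0"

```text
t: 8.6
tool_pos: [0.4705, 0.1039, 0.0358]
tool_rot: [[0.999, -0.034, 0.001], [-0.034, -0.999, 0.0], [0.001, -0.0, -1.0]]
contact_force: [-0.1, -0.0, 1.0]
finger_gap: 0.0242
grip_force: 40.0
```

```bash
python3 - <<'E'
from h import *
rk(-.148,-.0175,.0365)
E
```

```text
t 8.6 tool in rack mm -160.4 -17.9 35.8 F -0.06 -0.03 0.97
shift [ 0.311 -0.01  -0.018] turn [-0.001 -0.007 -0.006]
```

Request:
play_rows --pt "255 0.05 0 -0.006 0 0 0" --pt "255 0.05 0 0 0 0 0" --pt "255 0.05 0 0 0 0 0" --pt "255 0.05 0 0 0 0 0" --pt "255 0.05 0 0 0 0 0" --pt "255 0.05 0 0 0 0 0" --pt "255 0 0 0 0 0 0"

```text
t: 9.18
tool_pos: [0.4825, 0.1035, 0.0358]
tool_rot: [[0.999, -0.034, 0.0], [-0.034, -0.999, 0.0], [0.0, -0.0, -1.0]]
contact_force: [0.2, -0.5, 0.9]
finger_gap: 0.0244
grip_force: 40.0
```

```bash
python3 - <<'E'
from h import *
rk(-.138,-.0135,.0365)
E
```

```text
t 9.1833 tool in rack mm -148.4 -17.9 35.8 F 0.22 -0.48 0.86
shift [ 0.261 -0.111 -0.017] turn [-0.    -0.005 -0.007]
```

Request:
play_rows --pt "255 0.03 -0.015 0 0 0 0" --pt "255 0.03 -0.015 0 0 0 0" --pt "255 0.03 -0.015 0 0 0 0" --pt "255 0.03 -0.015 0 0 0 0" --pt "255 0.03 -0.015 0 0 0 0" --pt "255 0 0 0 0 0 0"

```text
t: 9.68
tool_pos: [0.4884, 0.1064, 0.0358]
tool_rot: [[0.999, -0.034, 0.0], [-0.034, -0.999, 0.0], [0.0, -0.0, -1.0]]
contact_force: [0.4, -0.3, 2.4]
finger_gap: 0.024
grip_force: 40.0
```

Request:
play_rows --pt "255 0.03 -0.01 0 0 0 0" --pt "255 0.03 -0.01 0 0 0 0" --pt "255 0.03 -0.01 0 0 0 0" --pt "255 0.03 -0.01 0 0 0 0" --pt "255 0.03 -0.005 0 0 0 0" --pt "255 0 0 0 0 0 0"

```text
t: 10.18
tool_pos: [0.4945, 0.108, 0.0358]
tool_rot: [[0.999, -0.034, 0.0], [-0.034, -0.999, 0.0], [0.0, -0.0, -1.0]]
contact_force: [-0.1, 0.5, 2.7]
finger_gap: 0.0236
grip_force: 40.0
```

```bash
python3 - <<'E'
from h import *
rk(-.12,-.0125,.0365)
E
```

```text
t 10.1833 tool in rack mm -136.6 -13.0 35.8 F -0.14 0.5 2.7
shift [ 0.415 -0.013 -0.017] turn [-0.002 -0.004 -0.006]
```

Request:
play_rows --pt "255 0.04 0 -0.005 0 0 0" --pt "255 0.04 0 0 0 0 0" --pt "255 0.04 0 0 0 0 0" --pt "255 0.04 0 0 0 0 0" --pt "255 0.04 0 0 0 0 0" --pt "255 0.04 0 0 0 0 0" --pt "255 0.04 0 0 0 0 0" --pt "255 0.04 0 0 0 0 0"

```text
t: 10.85
tool_pos: [0.507, 0.1074, 0.0358]
tool_rot: [[0.999, -0.034, -0.0], [-0.034, -0.999, -0.0], [-0.0, 0.0, -1.0]]
contact_force: [-1.5, 0.1, 3.3]
finger_gap: 0.0238
grip_force: 40.0
```

Request:
play_rows --pt "255 0.04 0 0 0 0 0" --pt "255 0.04 0 0 0 0 0" --pt "255 0.04 0 0 0 0 0" --pt "255 0.04 0 0 0 0 0" --pt "255 0.04 0 0 0 0 0" --pt "255 0.04 0 0 0 0 0" --pt "255 0.04 0 0 0 0 0" --pt "255 0.04 0 0 0 0 0" --pt "255 0 0 0 0 0 0"

```text
t: 11.6
tool_pos: [0.5201, 0.107, 0.0359]
tool_rot: [[0.999, -0.034, 0.0], [-0.034, -0.999, 0.0], [0.0, -0.0, -1.0]]
contact_force: [0.3, -0.1, 1.0]
finger_gap: 0.0238
grip_force: 40.0
```

```bash
python3 - <<'E'
from h import *
rk(-.076,-.0125,.0365)
shot("wrist","pics/w6.png",(140,0,440,240),2.5)
E
```

```text
t 11.6 tool in rack mm -111.0 -13.2 35.9 F 0.3 -0.06 1.01
shift [ 0.874 -0.018 -0.015] turn [-0.    -0.004 -0.007]
```

View pics/w6.png

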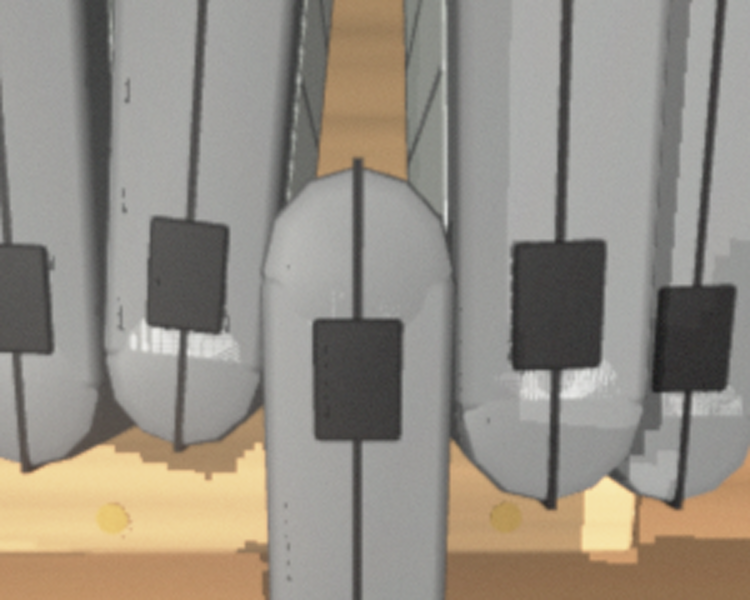

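The nose is in the row between the yawed middle case on the left and the tall case on the right. Everything is standing and the forces are near zero, so I'll continue.

Request:
play_rows --pt "255 0.04 0 0 0 0 0" --pt "255 0.04 0 0 0 0 0" --pt "255 0.04 0 0 0 0 0" --pt "255 0.04 0 0 0 0 0" --pt "255 0.04 0 0 0 0 0" --pt "255 0.04 0 0 0 0 0" --pt "255 0.04 0 0 0 0 0" --pt "255 0.04 0 0 0 0 0"

```text
t: 12.32
tool_pos: [0.5326, 0.1066, 0.0359]
tool_rot: [[0.999, -0.034, -0.0], [-0.034, -0.999, 0.0], [-0.0, -0.0, -1.0]]
contact_force: [-0.5, 0.7, 0.9]
finger_gap: 0.0239
grip_force: 40.0
```

Request:
play_rows --pt "255 0.04 0 0 0 0 0" --pt "255 0.04 0 0 0 0 0" --pt "255 0.04 0 0 0 0 0" --pt "255 0.04 0 0 0 0 0" --pt "255 0.04 0 0 0 0 0" --pt "255 0.04 0 0 0 0 0" --pt "255 0.04 0 0 0 0 0" --pt "255 0.04 0 0 0 0 0" --pt "255 0 0 0 0 0 0"

```text
t: 13.07
tool_pos: [0.5457, 0.1061, 0.0359]
tool_rot: [[0.999, -0.034, 0.0], [-0.034, -0.999, 0.0], [0.0, -0.0, -1.0]]
contact_force: [0.2, -0.8, 0.3]
finger_gap: 0.0238
grip_force: 40.0
```

```bash
python3 - <<'E'
from h import *
rk(-.076,-.0125,.0365)
E
```

```text
t 13.0667 tool in rack mm -85.4 -13.2 35.9 F 0.27 -0.78 0.34
shift [ 0.235 -0.017 -0.016] turn [-0.001 -0.003 -0.006]
```

Request:
play_rows --pt "255 0.04 0 0 0 0 0" --pt "255 0.04 0 0 0 0 0" --pt "255 0.04 0 0 0 0 0" --pt "255 0.04 0 0 0 0 0" --pt "255 0 0 0 0 0 0" --pt "255 0 0 0 0 0 0" --pt "205 0 0 0 0 0 0" --pt "160 0 0 0 0 0 0" --pt "140 0 0 0 0 0 0" --pt "140 0 0 0 0 0 0" --pt "140 0 0 0 0 0 0" --pt "140 0 0 0 0 0 0"

```text
t: 14.07
tool_pos: [0.5517, 0.106, 0.036]
tool_rot: [[0.999, -0.034, 0.0], [-0.034, -0.999, 0.0], [0.0, -0.0, -1.0]]
contact_force: [-0.4, -0.9, -0.2]
finger_gap: 0.042
grip_force: 0.0
```

```bash
python3 - <<'E'
from h import *
st=state();print(st["joint_pos"].round(3),st["finger_gap"]);rk(-.130,-.0125,.045)
E
```

```text
[0.098 0.193 1.767 0.    1.182 1.703] 0.042018369962893314
t 14.0667 tool in rack mm -79.4 -13.1 36.0 F -0.42 -0.9 -0.18
shift [-1.266 -0.015 -0.226] turn [-0.    -0.001 -0.006]
```

Request:
play_rows --pt "140 -0.2 0 0 0 0 0" --pt "140 -0.4 0 0 0 0 0" --pt "140 -0.6 0 0 0 0 0" --pt "140 -0.6 0 0 0 0 0" --pt "255 0 0 0 0 0 -1" --pt "255 0 0 0 0 0 -1" --pt "255 0 0 0 0 0 -1" --pt "255 0 0 0 0 0 -1" --pt "255 0 0 0 0 0 -1" --pt "255 0 0 0 0 0 -1" --pt "255 0 0 0 0 0 -1" --pt "255 0 0 0 0 0 -1" --newtons 20

```text
t: 15.07
tool_pos: [0.4791, 0.1084, 0.0358]
tool_rot: [[0.69, 0.724, -0.0], [0.724, -0.69, 0.0], [-0.0, -0.0, -1.0]]
contact_force: [0.6, -0.1, 0.2]
finger_gap: 0.0003
grip_force: 0.0
```

Request:
play_rows --pt "255 0 0 0 0 0 -1" --pt "255 0 0 0 0 0 -1" --pt "255 0 0 0 0 0 -1" --pt "255 0 0 0 0 0 -1" --pt "255 0 0 0 0 0 -1" --pt "255 0 0 0 0 0 -1" --pt "255 0 0 0 0 0 -1" --pt "255 0 0 0 0 0 0" --pt "255 0 0 0 0 0 0"

```text
t: 15.82
tool_pos: [0.4793, 0.1084, 0.0359]
tool_rot: [[0.037, 0.999, -0.0], [0.999, -0.037, 0.0], [0.0, -0.0, -1.0]]
contact_force: [-0.4, -0.4, -0.1]
finger_gap: 0.0004
grip_force: 0.0
```

```bash
cat >> h.py <<'E'
def rk90(xr,yr,z):
    st=state();p=O+xr*ex+yr*ey;c=st["tool_pos"]-O;f=st["contact_force"]
    print("t",st["t"],"rack mm",(1e3*c@ex).round(1),(1e3*c@ey).round(1),(1e3*c[2]).round(1),"F",(f@ex).round(2),(f@ey).round(2),f[2].round(2),"gap",st["finger_gap"].round(4))
    goto(p[0],p[1],z,88.1,st)
E
python3 - <<'E'
from h import *
rk90(-.118,-.0131,.036)
st=shot("scene","pics/s2.png",(230,140,400,250),4)
E
```

```text
Traceback (most recent call last):
  File "h.py", line 35, in rk90
    print("t",st["t"],"rack mm",(1e3*c@ex).round(1),(1e3*c@ey).round(1),(1e3*c[2]).round(1),"F",(f@ex).round(2),(f@ey).round(2),f[2].round(2),"gap",st["finger_gap"].round(4))
                                                                                                                                                    ^^^^^^^^^^^^^^^^^^^^^^
AttributeError: 'float' object has no attribute 'round'
```

```bash
sed -i 's/,"gap",st\["finger_gap"\].round(4)//' h.py
python3 - <<'E'
from h import *
rk90(-.118,-.0131,.036)
st=shot("scene","pics/s2.png",(230,140,400,250),4)
E
```

```text
t 15.8167 rack mm -151.8 -13.1 35.9 F -0.41 -0.4 -0.1
shift [ 0.004  0.844 -0.003] turn [-0.001 -0.    -0.037]
```

View pics/s2.png

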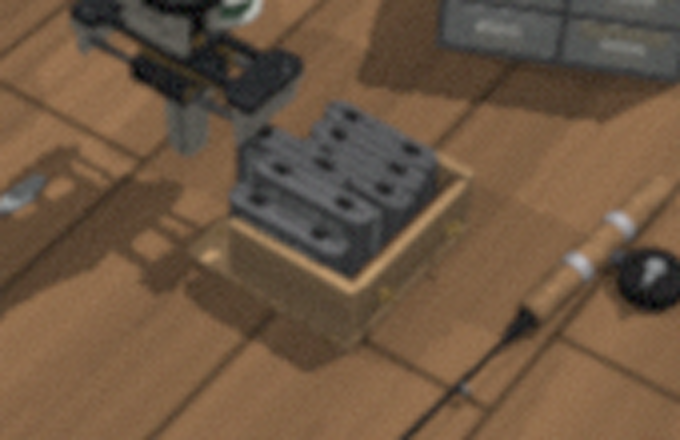

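The scene picture shows all six cases standing, with the loose one partly in at about (255,140) and the fingers clear. Now I'll push it home, feeling for the stop.

Request:
play_rows --pt "255 0 0.3 0 0 0 0" --pt "255 0 0.3 0 0 0 0" --pt "255 0 0.18 0 0 0 0" --pt "255 0 0.05 0 0 0 0" --pt "255 0 0.05 0 0 0 0" --pt "255 0 0.05 0 0 0 0" --pt "255 0 0.05 0 0 0 0" --pt "255 0 0.05 0 0 0 0"

```text
t: 16.53
tool_pos: [0.5205, 0.107, 0.0357]
tool_rot: [[0.034, 0.999, -0.001], [0.999, -0.034, -0.0], [-0.0, -0.001, -1.0]]
contact_force: [-1.2, -0.5, 0.4]
finger_gap: 0.0003
grip_force: 0.3
```

Request:
play_rows --pt "255 0 0.05 0 0 0 0" --pt "255 0 0.05 0 0 0 0" --pt "255 0 0.05 0 0 0 0" --pt "255 0 0.05 0 0 0 0" --pt "255 0 0.05 0 0 0 0" --pt "255 0 0.05 0 0 0 0" --pt "255 0 0.05 0 0 0 0" --pt "255 0 0.05 0 0 0 0"

```text
t: 17.2
tool_pos: [0.5371, 0.1064, 0.0359]
tool_rot: [[0.034, 0.999, -0.0], [0.999, -0.034, 0.0], [0.0, -0.0, -1.0]]
contact_force: [-1.0, -0.4, -0.5]
finger_gap: 0.0005
grip_force: 0.3
```

```bash
python3 - <<'E'
from h import *
rk90(-.08,-.0131,.036)
E
```

```text
t 17.2 rack mm -94.0 -13.2 35.9 F -0.97 -0.47 -0.5
shift [ 0.002  0.349 -0.003] turn [-0.001 -0.    -0.006]
```

Request:
play_rows --pt "255 0 0.05 0 0 0 0" --pt "255 0 0.05 0 0 0 0" --pt "255 0 0.05 0 0 0 0" --pt "255 0 0.05 0 0 0 0" --pt "255 0 0.05 0 0 0 0" --pt "255 0 0.05 0 0 0 0" --pt "255 0 0.05 0 0 0 0" --pt "255 0 0 0 0 0 0"

```text
t: 17.87
tool_pos: [0.5514, 0.1059, 0.036]
tool_rot: [[0.034, 0.999, 0.0], [0.999, -0.034, 0.0], [0.0, 0.0, -1.0]]
contact_force: [-0.0, 0.8, 0.1]
finger_gap: 0.0007
grip_force: 0.0
```

Request:
play_rows --pt "255 0 0.02 0 0 0 0" --pt "255 0 0.02 0 0 0 0" --pt "255 0 0.02 0 0 0 0" --pt "255 0 0.02 0 0 0 0" --pt "255 0 0.02 0 0 0 0"

```text
t: 18.28
tool_pos: [0.5549, 0.1058, 0.0359]
tool_rot: [[0.034, 0.999, 0.0], [0.999, -0.034, 0.0], [0.0, 0.0, -1.0]]
contact_force: [-0.3, -0.8, 0.7]
finger_gap: 0.0004
grip_force: 0.4
```

```bash
python3 - <<'E'
from h import *
rk90(-.074,-.0131,.036)
E
```

```text
t 18.2833 rack mm -76.1 -13.2 35.9 F -0.3 -0.83 0.72
shift [ 0.002  0.053 -0.002] turn [ 0.    -0.    -0.006]
```

Request:
play_rows --pt "255 0 0.015 0 0 0 0" --pt "255 0 0.015 0 0 0 0" --pt "255 0 0.015 0 0 0 0" --pt "255 0 0.015 0 0 0 0"

```text
t: 18.62
tool_pos: [0.5573, 0.1057, 0.0359]
tool_rot: [[0.034, 0.999, -0.0], [0.999, -0.034, -0.0], [-0.0, -0.0, -1.0]]
contact_force: [-0.6, 1.2, -0.3]
finger_gap: 0.0006
grip_force: 0.4
```

Request:
play_rows --pt "255 0 0.015 0 0 0 0" --pt "255 0 0.015 0 0 0 0" --pt "255 0 0 0 0 0 0"

```text
t: 18.87
tool_pos: [0.5584, 0.1057, 0.0359]
tool_rot: [[0.034, 0.999, -0.0], [0.999, -0.034, -0.0], [-0.0, -0.0, -1.0]]
contact_force: [-1.4, -0.6, 1.4]
finger_gap: 0.0004
grip_force: 0.7
```

Request:
play_rows --pt "255 0 0.015 0 0 0 0" --pt "255 0 0.015 0 0 0 0" --pt "255 0 0 0 0 0 0"

```text
t: 19.12
tool_pos: [0.5585, 0.1057, 0.0356]
tool_rot: [[0.034, 0.999, -0.003], [0.999, -0.034, -0.0], [-0.0, -0.003, -1.0]]
contact_force: [-9.0, 0.5, 3.7]
finger_gap: 0.0005
grip_force: 3.7
```

Request:
play_rows --pt "255 0 0 0 0 0 0" --pt "255 0 0 0 0 0 0" --pt "255 0 0 0 0 0 0"

```text
t: 19.37
tool_pos: [0.5585, 0.1057, 0.0356]
tool_rot: [[0.034, 0.999, -0.003], [0.999, -0.034, -0.0], [-0.0, -0.003, -1.0]]
contact_force: [-6.7, -0.4, 4.0]
finger_gap: 0.0003
grip_force: 3.6
```

```bash
python3 - <<'E'
from h import *
rk90(-.074,-.0131,.036)
E
```

```text
t 19.3667 rack mm -72.6 -13.2 35.6 F -6.65 -0.58 3.98
shift [ 0.001 -0.035 -0.011] turn [-0.024  0.001 -0.005]
```

It bears on the stop with about 7 N: a sharp rise from near zero, with the case centre at about 0 mm in the rack, inside the range. I'll back off and check the latches numerically.

Request:
play_rows --pt "255 0 -0.02 0 0 0 0" --pt "255 0 -0.1 0 0 0 0" --pt "255 0 -0.5 0 0 0 0" --pt "255 0 -0.9 0 0 0 0" --pt "255 0 0 -0.9 0 0 0" --pt "255 0 0 -0.9 0 0 0" --pt "255 0 0 -0.9 0 0 0" --pt "255 0 0 -0.9 0 0 0" --pt "255 0 0 -0.9 0 0 0" --pt "255 0 0 -0.9 0 0 0" --pt "255 0 0.3 0 0 0 0" --pt "255 0 0 0 0 0 0"

```text
t: 20.37
tool_pos: [0.5137, 0.1074, 0.2555]
tool_rot: [[0.034, 0.999, 0.008], [0.999, -0.034, 0.001], [0.001, 0.008, -1.0]]
contact_force: [1.0, 0.1, -0.5]
finger_gap: 0.0004
grip_force: 0.0
```

Request:
play_rows --pt "255 0 0.5 0 0 0 0" --pt "255 0 0.5 0 0 0 0" --pt "255 0 0.3 0 0 0 0" --pt "255 0 0 0 0 0 0" --pt "255 0 0 0 0 0 0" --pt "255 0 0 0 0 0 0"

```text
t: 20.87
tool_pos: [0.5618, 0.1056, 0.2508]
tool_rot: [[0.034, 0.999, -0.002], [0.999, -0.034, -0.0], [-0.0, -0.002, -1.0]]
contact_force: [-0.4, -0.4, -0.4]
finger_gap: 0.0002
grip_force: 0.0
```

```bash
python3 - <<'E'
from h import *
st=state();g=cv2.cvtColor(capture("wrist"),cv2.COLOR_RGB2GRAY);cv2.imwrite("pics/w7.png",g)
print(st["t"],st["tool_pos"])
n,l,s,c=cv2.connectedComponentsWithStats((g<62).astype(np.uint8))
for i in range(1,n):
    if 60<s[i,4]<1500:
        r=[]
        for z in(.088,.106):
            X=pix2w("wrist",*c[i],z,st)-O;r+=[(1e3*X@ex).round(1),(1e3*X@ey).round(1)]
        print(c[i].round(1),s[i,2:],r)
E
```

```text
20.8667 [0.56177361 0.10556679 0.25076655]
[95.1  7.4] [ 14  16 168] [np.float64(-242.8), np.float64(167.3), np.float64(-233.3), np.float64(161.6)]
[394.1 129.4] [ 13  30 167] [np.float64(44.0), np.float64(57.6), np.float64(37.8), np.float64(57.9)]
[311.9 126.1] [ 14   9 108] [np.float64(-39.8), np.float64(61.0), np.float64(-41.4), np.float64(61.1)]
[370.5 127.9] [ 14  10 121] [np.float64(19.8), np.float64(59.2), np.float64(15.0), np.float64(59.4)]
[315.9 150.1] [ 13   9 108] [np.float64(-35.0), np.float64(37.1), np.float64(-36.8), np.float64(38.5)]
[373.  151.7] [ 14  10 115] [np.float64(24.2), np.float64(35.4), np.float64(19.1), np.float64(36.9)]
[452. 209.] [ 37 154 573] [np.float64(115.1), np.float64(-26.3), np.float64(105.0), np.float64(-21.4)]
[319.2 173.3] [ 13   9 100] [np.float64(-30.9), np.float64(13.0), np.float64(-33.0), np.float64(15.7)]
[375.1 174.7] [ 13  10 105] [np.float64(28.3), np.float64(11.4), np.float64(23.0), np.float64(14.2)]
[320.6 199.6] [12  9 93] [np.float64(-28.5), np.float64(-15.7), np.float64(-30.7), np.float64(-11.4)]
[378.4 200.6] [ 14   9 106] [np.float64(34.1), np.float64(-16.9), np.float64(28.5), np.float64(-12.5)]
[372.3 223.2] [13  8 89] [np.float64(29.5), np.float64(-42.5), np.float64(24.1), np.float64(-36.7)]
[361.8 238. ] [12  8 79] [np.float64(19.0), np.float64(-59.9), np.float64(14.2), np.float64(-53.2)]
[282.3 286.4] [  8  54 205] [np.float64(-70.1), np.float64(-120.2), np.float64(-70.0), np.float64(-110.2)]
[508.5 307.5] [38  2 72] [np.float64(200.2), np.float64(-148.3), np.float64(185.4), np.float64(-136.8)]
[422.8 360.3] [10 42 91] [np.float64(106.9), np.float64(-224.1), np.float64(97.2), np.float64(-208.3)]
```

```bash
python3 -c "
from rig import *
print(finish_job())"
```

```text
the job is handed in; nothing more can be done
None
```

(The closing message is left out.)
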